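Dock the cassette that fits

TASK

Of the three look-alike instrument cassettes, slide the one that fits snugly between the rails into the steriliser's docking bay, and press it in until both orange side catches snap out behind it and hold it against the spring plate. Keep it flat on the counter, do not ram the dock, and leave the other two cassettes and the bottles and jar where they stand.

Things in the scene. Friction and masses are not known exactly. Their poses are not given: they have to be found in the camera images.
- dock: White docking bay before a fixed steriliser (housing 150 mm high from y = -94 mm). Origin: on the counter, at a docked cassette's nominal centre; y points out of the mouth, so a cassette goes in along -y, its own y parallel (either way round). Two rails 34 mm high, 20 mm thick, inner faces 87 mm apart (x = +-43.5 mm), y = -80 to +78 mm. No floor: it slides on the counter.
- mouth (a point): Centre of the bay's flared mouth, on the counter, 112 mm outward of the dock's origin; axes as the dock's. The flare widens at 20 degrees a side from 87 mm (y = 78 mm from the dock's origin) to 112 mm wide here.
- carriage_mid (a point): Fixed point on the dock at its origin, 20 mm up. Plate and catches sit on one carriage whose depth is preset anywhere within +-6 mm along y and not reported: a held cassette's centre is at y = 0 +-6 mm. Push it 1 to 2 mm beyond that and the catches snap out; some 5 mm farther the plate meets its hard end. Pressing in takes about 8 to 15 N.
- contact_plate (a joint): Copper spring plate, 66 mm wide, at the bay's inner end: travel in m, 0 free, grows as it is pressed in, about 0.0075 with a cassette held by the catches, hard end 0.014. Spring 2 N at 0, 7.6 N at the end.
- catch_left (a joint): Orange sprung catch in the +x rail, 12 to 28 mm above the counter: 0 m when out (nose 6 mm into the lane), 0.004 or more while a cassette pushes it into the rail. Ramped towards the mouth; its square nose holds a cassette's rear face, 50 mm outward of its centre. A finger pushing the rear face should stay within 33 mm of the centre line.
- catch_right (a joint): The like catch in the -x rail.
- cassette_s: Closed stainless instrument cassette (small): 72 mm wide (its x), 100 mm long (its y), 40 mm high, about 0.4 kg, plain flat sides, dark slots in the grey lid, a small blue clip on each long side. Origin: centre of its underside.
- cassette_m: Closed stainless instrument cassette (medium): 84 mm wide (its x), 100 mm long (its y), 40 mm high, about 0.4 kg, plain flat sides, dark slots in the grey lid, a small blue clip on each long side. Origin: centre of its underside.
- cassette_l: Closed stainless instrument cassette (large): 96 mm wide (its x), 100 mm long (its y), 40 mm high, about 0.4 kg, plain flat sides, dark slots in the grey lid, a small blue clip on each long side. Origin: centre of its underside.
- powder_bottle: Bystander: white bottle with a green cap, 60 mm across, 160 mm high. Origin: centre of its underside.
- oil_bottle: Bystander: clear bottle with a blue cap, 48 mm across, 140 mm high. Origin: centre of its underside.
- wax_jar: Bystander: amber jar with a dark lid, 76 mm across, 80 mm high. Origin: centre of its underside.
There are look-alikes about, which are no part of the job. Leave any yellow look-alike of the cassette_m alone.

How it is judged:
By the outcome, as a careful person would: the job done as asked, in the order asked, and still so for the second after the job is handed in, with the robot touching nothing.
It also fails if it takes over 72 s, if anything falls off the work surface, if the arm or the gripper's body presses on something with over 40 N, if the wrist force passes 120 N, or if a joint passes its speed limit or range.

ROBOT

A 6-joint arm with a two-finger parallel gripper is mounted at the origin on the work surface. World frame = base frame: x ahead of the robot, y to its left, z up, the work surface at z = 0. Lengths are in m, angles in rad, forces in N, time in s.
With the tool pointing down it reaches from about 0.275 to 0.875 m from the base axis. Payload 12.5 kg.
Tool frame: the origin (TCP) lies on the centre line of the jaws, within the pads' length; the fingertips stand r.finger_overhang ahead of it and the grasp point (between the pads) lies 3 mm ahead of it (r.finger_overhang is the distance from the TCP to the fingertips, in m); z points along the fingers, y is the line along which they close (so a half turn about z gives the same grasp; the last joint's range is limited). The gripper opens to 85 mm and grips with 20 to 120 N. Pads are 22 mm wide; open, the fingers measure 114 mm over their backs; the gripper's body (76 mm by 85 mm) begins 54 mm behind the grasp point. The pads swing forward as they close: fully open they stand 13 mm farther back than shut.
Start: joints at [1.202, 0.351, 1.652, -0, 1.139, -0.085], TCP at [0.154, 0.528, 0.253] pointing down, gripper open.
Joint ranges: [-2.75, 2.75], [-0.79, 2.1], [0.01, 2.65], [-1.57, 4.71], [0.07, 3.14], [-2.87, 2.87]. Speed limits (rad/s): [2.22, 2.22, 2.79, 3.14, 3.14, 3.14].

INTERFACE

Orientations are given as a unit quaternion [x, y, z, w].
In Python, from cell import r, optics gives the robot as it stands. The module is installed in compiled form; this text tells all that it offers. Calls block until the motion is done:
- r.move_to(position, orientation): joint-space move of the TCP to a pose.
- r.move_linear(position, rot=None, vel=0.15): straight line of the TCP; rot=None keeps the orientation; vel is the mean speed in m/s.
- r.set_joints(angles): joint-space move.
- r.set_gripper(opening, squeeze=None): opening from 0.0 (shut) to 1.0 (fully open); squeeze is the grip in N (None keeps the last); returns when the fingers have stopped.
- r.sleep(seconds).
- r.inverse_kinematics(position, orientation): joint angles nearest the present ones, or None.
- optics.get_image(name): name is "scene" or "top" or "wrist"; returns a dict with "pixels" (420x560x3 uint8, red, green, blue), "depth" (420x560 float32, m along the optical axis (not along the pixel's ray), 0 where there is no reading), "fx", "fy", "cx", "cy" (pixels), "camera_from_world" (4x4, takes a point from world to camera coordinates); the wrist camera has in their place "mount" (4x4, takes a point from camera to tool coordinates, whose origin is the TCP and whose axes are the flange's). Camera axes: x right, y down, z forward; pixel columns grow to the right and rows downward; lengths in m; the calibration is good to about 2 mm. A picture is of the moment at which its call begins: read the wrist's pose just before it.
A pose or a line that the arm cannot do raises r.PlanningError and nothing moves.
- r.hand_in(): hands the job in; it is judged then, once.
Readings, each from a call of its own:
- r.current_t(): time.
- r.current_q(): joint angles.
- r.current_qvel(): joint speeds.
- r.current_effort(): joint torques, N m.
- r.current_tool_pos(): TCP position.
- r.current_ee_rot(): TCP orientation.
- r.current_contact_force(): force on the tool from outside, world axes, zero at the start.
- r.current_torque(): the same for the moment, N m.
- r.current_opening(): opening from 0.0 (shut) to 1.0 (fully open).
- r.current_finger_force(): force on a finger pad.
Only numpy, scipy, OpenCV 4.12 (cv2) and the standard library are available. Lean on these libraries where they do the work, as an engineer would, in place of code of your own. Each camera call takes 0.05 s, during which the arm holds its last target. There are 200 camera calls.

## Working session

There is one attempt and no reset: what is moved stays moved. The work goes in short steps, each a Python script; the robot and the scene stay as the last script left them, time stands still between calls to the robot, and variables do not carry over. Pictures are saved under pics/ and viewed, at most 10 in all, crops included, and the job is handed in when it is done.

```bash
mkdir -p pics; python3 - <<'E'
from cell import r, optics
import cv2, numpy as np, pickle
d={}
for n in("top","scene"):
    im=optics.get_image(n); d[n]=im
    cv2.imwrite(f"pics/{n}0.png",cv2.cvtColor(im["pixels"],cv2.COLOR_RGB2BGR))
    print(n,im["fx"],im["fy"],im["cx"],im["cy"],np.round(np.array(im["camera_from_world"]),3).tolist())
pickle.dump(d,open("d0.pkl","wb"))
print(r.finger_overhang,r.current_ee_rot(),r.current_t())
E
```

```text
top 427.64626311877214 427.64626311877214 279.66176262393265 216.241882047109 [[-0.028, -0.999, 0.017, 0.127], [-0.98, 0.024, -0.198, 0.531], [0.198, -0.022, -0.98, 0.842], [0.0, 0.0, 0.0, 1.0]]
scene 490.83924787629024 490.83924787629024 281.1236718905418 212.3049074212226 [[-0.877, 0.48, 0.01, 0.4], [0.269, 0.509, -0.817, -0.174], [-0.398, -0.714, -0.576, 1.346], [0.0, 0.0, 0.0, 1.0]]
0.022 [ 1.41439848e-01  9.89946714e-01 -5.05996138e-04 -1.26066390e-04] 0.1
```

View pics/top0.png

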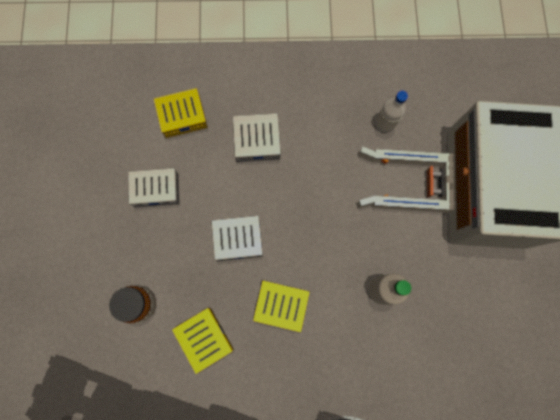

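View pics/scene0.png

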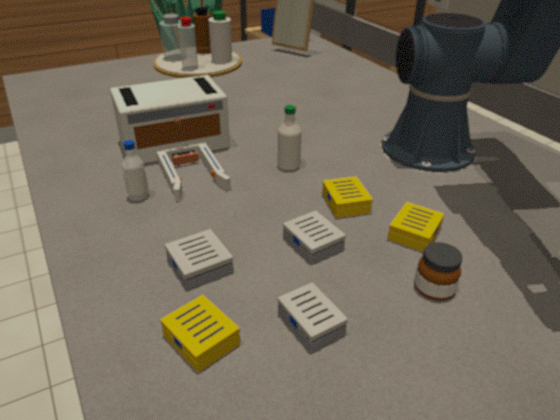

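Top view: three grey cassettes at about (257,137), (152,187) and (237,238), and three yellow look-alikes. The dock is at right with its mouth facing left at about (368,178); its rails run along rows 155 and 203. The blue-capped bottle is at (395,110), the green-capped bottle at (397,289) and the jar at (130,304).

```bash
cat > h.py <<'E'
import numpy as np, cv2
def K(im): return im["fx"],im["fy"],im["cx"],im["cy"]
def cast(im,uv,z):
    "pixels (N,2) -> world points on the plane z"
    fx,fy,cx,cy=K(im); T=np.array(im["camera_from_world"]); uv=np.atleast_2d(uv).astype(float)
    d=np.c_[(uv[:,0]-cx)/fx,(uv[:,1]-cy)/fy,np.ones(len(uv))]@T[:3,:3]
    c=-T[:3,:3].T@T[:3,3]
    return c+d*((z-c[2])/d[:,2])[:,None]
def cloud(im):
    fx,fy,cx,cy=K(im); T=np.array(im["camera_from_world"]); D=im["depth"]
    v,u=np.mgrid[:D.shape[0],:D.shape[1]]
    P=np.stack([(u-cx)/fx*D,(v-cy)/fy*D,D],-1)
    W=(P-T[:3,3])@T[:3,:3]; W[D==0]=np.nan
    return W
def blobs(mask,amin):
    n,l,s,c=cv2.connectedComponentsWithStats(mask.astype(np.uint8))
    return [l==i for i in range(1,n) if s[i,4]>=amin]
E
python3 - <<'E'
import pickle; from h import *
d=pickle.load(open("d0.pkl","rb"))
for n in("top","scene"):
    im=d[n]; W=cloud(im); hsv=cv2.cvtColor(im["pixels"],cv2.COLOR_RGB2HSV)
    z=W[...,2]
    print(n)
    m=(z>.030)&(z<.05)
    m=cv2.morphologyEx(m.astype(np.uint8),cv2.MORPH_OPEN,np.ones((3,3)))
    for b in blobs(m,150):
        v,u=np.nonzero(b); 
        ct=max(cv2.findContours(b.astype(np.uint8),0,2)[0],key=cv2.contourArea).reshape(-1,2)
        R=cv2.minAreaRect((cast(im,ct,.04)[:,:2]*1000).astype(np.float32))
        print("px",u.mean().round(),v.mean().round(),b.sum(),"sat",np.median(hsv[...,1][b]),"z",np.nanmedian(z[b]).round(4),np.round(R[0],1),np.round(R[1],1),round(R[2],1))
# dock details
im=d["top"]; W=cloud(im); z=W[...,2]
c=im["pixels"][95:250,350:480]
cv2.imwrite("pics/dock0.png",cv2.resize(cv2.cvtColor(c,cv2.COLOR_RGB2BGR),None,fx=4.6,fy=3.8,interpolation=cv2.INTER_CUBIC))
for v in range(145,216,2): print(v,[int(x*1000) if x==x else -1 for x in z[v,358:456:4]])
E
```

```text
top
px 179.0 111.0 1649 sat 232.0 z 0.0398 [781.8 329.8] [ 87.8 100. ] 14.3
px 256.0 136.0 1908 sat 34.0 z 0.0398 [719.5 160.2] [98.9 99.6] 2.5
px 419.0 180.0 2005 sat 27.0 z 0.0341 [ 606.5 -167.4] [207.5 144.3] 85.2
px 152.0 186.0 1584 sat 34.0 z 0.0398 [609.  384.7] [ 74.1 101.5] 3.0
px 236.0 238.0 1891 sat 14.0 z 0.0398 [493.7 205.2] [84.8 99.7] 4.5
px 281.0 306.0 2054 sat 186.0 z 0.0399 [351.  115.6] [99.6 83.8] 75.4
px 202.0 340.0 2193 sat 200.0 z 0.0398 [288.8 275.7] [99.7 85.4] 29.6
scene
px 355.0 39.0 416 sat 47.0 z 0.0398 [-357.5 -878.6] [636.4  51.6] 90.0
px 291.0 44.0 180 sat 75.0 z 0.0399 [ -81.3 -899.2] [ 68.4 181.1] 29.8
px 517.0 110.0 605 sat 47.0 z 0.0401 [-355.6  -28.1] [ 49.5 345.2] 0.8
px 186.0 154.0 1357 sat 43.0 z 0.0341 [ 608. -169.] [238.5 250.9] 84.1
px 425.0 147.0 524 sat 43.0 z 0.0405 [65.4 41.8] [ 97.2 193.7] 30.5
px 289.0 155.0 150 sat 54.0 z 0.0398 [392.3 -80.7] [45.9 59.7] 50.4
px 347.0 191.0 1036 sat 231.0 z 0.0389 [356.8 123.2] [110.4  88.6] 75.4
px 137.0 185.0 155 sat 53.0 z 0.0399 [ 762.  -114.6] [38. 47.] 81.3
px 417.0 221.0 1315 sat 235.0 z 0.039 [
[... 3091 characters left out ...]
33, 33, 31, 36, 31, 36]
203 [19, 35, 32, 27, 28, 35, 32, 33, 33, 32, 30, 32, 35, 35, 36, 35, 35, 35, 32, 36, 36, 34, 30, 33, 33]
205 [13, 32, 17, 1, 25, 33, 33, 33, 35, 35, 33, 34, 34, 36, 32, 35, 35, 33, 30, 33, 32, 36, 32, 35, 32]
207 [6, 5, -2, 2, 9, 11, 16, 19, 20, 21, 27, 27, 28, 28, 33, 33, 38, 32, 32, 37, 31, 35, 33, 34, 35]
209 [1, 0, 0, -3, 1, 2, -1, 0, 0, 2, 4, 7, 13, 13, 15, 16, 19, 23, 26, 28, 25, 33, 33, 34, 35]
211 [2, 0, -2, -1, 0, 0, -1, 1, -1, 0, 0, 0, -1, -2, 3, 0, -1, 5, 6, 7, 8, 9, 14, 20, 32]
213 [0, 0, 0, 0, -2, -3, 2, -1, 0, -1, 0, 0, 0, 3, -1, 0, 0, -1, 1, -1, 0, 0, 0, 13, 34]
215 [-1, -2, -2, -2, 0, 0, -1, 0, 2, -1, 0, 0, -1, -3, -3, -2, 1, 0, 0, 1, 1, -2, 0, 10, 31]
```

View pics/dock0.png

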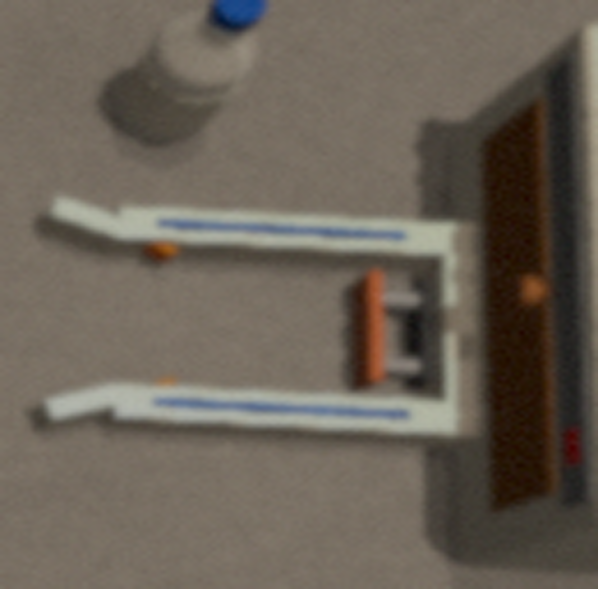

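Zoomed dock: parallel white rails with blue stripes, the copper plate at its inner end, and both catches visible near the mouth. Only the 84.8 x 99.7 mm cassette at (494, 205) is the medium one.

```bash
python3 - <<'E'
import pickle; from h import *
d=pickle.load(open("d0.pkl","rb"))
for n,box in(("top",(358,145,456,215)),("scene",(155,140,235,195))):
    im=d[n]; W=cloud(im); z=W[...,2]; hsv=cv2.cvtColor(im["pixels"],cv2.COLOR_RGB2HSV)
    B=np.zeros(z.shape,bool); B[box[1]:box[3],box[0]:box[2]]=1
    blue=B&(hsv[...,0]>95)&(hsv[...,0]<130)&(hsv[...,1]>70)
    L=[]
    for b in blobs(blue,15):
        v,u=np.nonzero(b); p=cast(im,np.c_[u,v],.034)[:,:2]*1000
        vx,vy,x0,y0=cv2.fitLine(p.astype(np.float32),2,0,.01,.01).ravel()
        if vy<0: vx,vy=-vx,-vy
        t=(p-[x0,y0])@[vx,vy]; print(n,"stripe",len(u),np.round([vx,vy,x0,y0],3),"len",np.ptp(t).round(1)); L.append((vx,vy,x0,y0))
    if len(L)<2: continue
    L=np.array(L[:2]); y=L[:,:2].mean(0); y/=np.linalg.norm(y); x=np.array([y[1],-y[0]])
    s=L[:,2:]@x; print("sep",np.ptp(s),"mid",s.mean(),"yaw deg",np.degrees(np.arctan2(-y[0],y[1])))
    cast34=cast(im,np.argwhere(B)[:,::-1],.034)[:,:2]*1000
    m=(z>.028)&(z<.045)&B; m=m[B]&(hsv[...,1][B]<60)&(hsv[...,2][B]>110)
    q=np.c_[cast34@x-s.mean(),cast34@y][m]
    for lo,hi in((-64,-40),(40,64),(-20,20)):
        k=(q[:,0]>lo)&(q[:,0]<hi); print("lane",lo,hi,k.sum(),np.percentile(q[k,1],[0,1,50,99,100]).round(1))
    print("flare x ext",q[:,0].min(),q[:,0].max())
    # back-projection of orange plate & catches with depth
    org=B&((hsv[...,0]<14)|(hsv[...,0]>175))&(hsv[...,1]>110)&(hsv[...,2]>60)
    for b in blobs(org,2):
        p=W[b]*1000; vv,uu=np.nonzero(b); pz=cast(im,np.c_[uu,vv],.02)[:,:2]*1000
        print("orange",b.sum(),uu.mean().round(),vv.mean().round(),"depth xy",np.round([np.nanmedian(p[:,:2]@x)-s.mean(),np.nanmedian(p[:,:2]@y),np.nanmedian(p[:,2])],1),"cast20 y",(pz@y).min().round(1),(pz@y).max().round(1),"x",(pz@x-s.mean()).mean().round(1))
E
cat > dock.py <<'E'
import pickle; from h import *
d=pickle.load(open("d0.pkl","rb"))
for n,box in(("top",(358,145,456,215)),("scene",(155,140,235,195))):
    im=d[n]; W=cloud(im); z=W[...,2]; px=im["pixels"].astype(int); hsv=cv2.cvtColor(im["pixels"],cv2.COLOR_RGB2HSV)
    B=np.zeros(z.shape,bool); B[box[1]:box[3],box[0]:box[2]]=1
    blue=B&(px[...,2]>px[...,0]+12)
    print(n,"blue px",blue.sum()); L=[]
    for b in sorted(blobs(cv2.dilate(blue.astype(np.uint8),np.ones((3,3))),30),key=lambda b:-b.sum())[:2]:
        v,u=np.nonzero(b&blue); p=cast(im,np.c_[u,v],.034)[:,:2]*1000
        vx,vy,x0,y0=cv2.fitLine(p.astype(np.float32),2,0,.01,.01).ravel()
        if vy<0: vx,vy=-vx,-vy
        t=(p-[x0,y0])@[vx,vy]; print(" stripe",len(u),np.round([vx,vy,x0,y0],3),"len",np.ptp(t).round(1)); L.append((vx,vy,x0,y0))
    if len(L)<2: continue
    L=np.array(L); y=L[:,:2].mean(0); y/=np.linalg.norm(y); x=np.array([y[1],-y[0]])
    s=L[:,2:]@x; print(" sep",np.ptp(s),"mid",s.mean(),"yaw deg",np.degrees(np.arctan2(-y[0],y[1])))
    pts=cast(im,np.argwhere(B)[:,::-1],.034)[:,:2]*1000
    m=((z>.028)&(z<.045))[B]
    q=np.c_[pts@x-s.mean(),pts@y][m]
    for lo,hi in((-64,-40),(40,64),(-20,20)):
        k=(q[:,0]>lo)&(q[:,0]<hi); print(" lane",lo,hi,k.sum(),np.percentile(q[k,1],[0,1,50,99,100]).round(1))
    print(" ext x",q[:,0].min(),q[:,0].max())
    org=B&(px[...,0]>px[...,2]+45)
    for b in blobs(org,2):
        p=W[b]*1000; v,u=np.nonzero(b); c=cast(im,np.c_[u,v],.02)[:,:2]*1000
        print(" orange",b.sum(),u.mean().round(),v.mean().round(),"depth xyz",np.round([np.nanmedian(p[:,:2]@x)-s.mean(),np.nanmedian(p[:,:2]@y),np.nanmedian(p[:,2])],1),"cast20 y",(c@y).min().round(1),(c@y).max().round(1),"x",(c@x-s.mean()).mean().round(1))
E
python3 dock.py
```

```text
top blue px 265
 stripe 145 [ 8.80000e-02  9.96000e-01  5.62760e+02 -1.70281e+02] len 117.1
 stripe 120 [ 8.70000e-02  9.96000e-01  6.69397e+02 -1.80421e+02] len 115.4
 sep 107.11487 mid 629.10895 yaw deg -5.043597
 lane -64 -40 815 [-217.2 -216.8 -121.5  -13.3   -8.9]
 lane 40 64 840 [-217.1 -216.7 -119.3  -12.9   -8.5]
 lane -20 20 224 [-218.1 -217.9 -204.5 -163.  -163. ]
 ext x -74.23669211430865 83.24820034950244
 orange 24 385.0 160.0 depth xyz [ 40.6 -66.2  26.3] cast20 y -74.4 -60.9 x 41.9
 orange 149 431.0 180.0 depth xyz [   2.3 -166.7   28.2] cast20 y -175.3 -164.0 x 2.6
 orange 8 386.0 195.0 depth xyz [-36.1 -70.7  13.8] cast20 y -73.0 -66.4 x -37.1
scene blue px 54
 stripe 28 [ 9.10000e-02  9.96000e-01  5.63139e+02 -1.68210e+02] len 105.4
 stripe 26 [ 8.80000e-02  9.96000e-01  6.69861e+02 -1.78344e+02] len 105.1
 sep 107.20068 mid 629.53784 yaw deg -5.136648
 lane -64 -40 382 [-227.  -223.2 -107.7   -2.9    0.3]
 lane 40 64 400 [-232.2 -229.9 -114.    -5.    -1. ]
 lane -20 20 148 [-234.4 -232.1 -205.2 -150.3 -148.6]
 ext x -103.91542051859903 68.36774827353838
 orange 61 163.0 141.0 depth xyz [  45.4 -210.4   53.6] cast20 y -294.5 -267.8 x 31.8
 orange 237 185.0 158.0 depth xyz [   0.6 -163.3   20.1] cast20 y -190.6 -141.1 x 0.5
 orange 33 212.0 173.0 depth xyz [-42.3 -63.9  19.5] cast20 y -86.9 -47.6 x -41.1
 orange 6 180.0 177.0 depth xyz [ 38.3 -67.3  26.3] cast20 y -84.2 -74.2 x 36.9
```

```bash
cat > rob.py <<'E'
from cell import r, optics
from h import *
from scipy.spatial.transform import Rotation as Ro
YAW=np.radians(-5.09); Y=np.array([-np.sin(YAW),np.cos(YAW)]); X=np.array([Y[1],-Y[0]])
XC,YO=629.3,-122.   # dock origin along X and Y, mm
def pos(xp,yp,z): return np.r_[(xp*X+yp*Y)/1000,z]
def quat(yax):
    "tool down, tool y along yax, whichever half turn keeps joint 6 calmer"
    y=np.r_[yax,0]; z=np.array([0,0,-1.]); return Ro.from_matrix(np.c_[np.cross(y,z),y,z]).as_quat()
def best(p,ax):
    c=[(abs(q[5]),quat(s*ax)) for s in(1,-1) for q in[r.inverse_kinematics(p,quat(s*ax))] if q is not None]
    return min(c,key=lambda t:t[0])[1]
def tcp():
    p=np.array(r.current_tool_pos())*1000; return np.round([p[:2]@X,p[:2]@Y,p[2]],1)
def boxes(name="top"):
    im=optics.get_image(name); z=cloud(im)[...,2]
    m=cv2.morphologyEx(((z>.030)&(z<.05)).astype(np.uint8),cv2.MORPH_OPEN,np.ones((3,3)))
    for b in blobs(m,150):
        ct=max(cv2.findContours(b.astype(np.uint8),0,2)[0],key=cv2.contourArea).reshape(-1,2)
        R=cv2.minAreaRect((cast(im,ct,.04)[:,:2]*1000).astype(np.float32)); c=np.array(R[0])
        print("  box x'y'",np.round([c@X,c@Y],1),"world",np.round(c,1),"size",np.round(R[1],1),"ang",round(R[2],1))
    return im
E
python3 - <<'E'
from rob import *
p=pos(474,335,.20); q=best(p,X); print(np.round(r.inverse_kinematics(p,q),2))
r.move_to(p,q); r.set_gripper(.5,30)
r.move_linear(pos(474,335,.036),vel=.15); print(r.current_t(),r.current_contact_force())
r.move_linear(pos(474,300,.036),vel=.08); print(tcp(),r.current_contact_force())
r.move_linear(pos(474,141,.036),vel=.08); print(tcp(),r.current_contact_force())
r.move_linear(pos(474,156,.036)); r.move_linear(pos(474,156,.15)); print(r.current_t())
boxes()
E
```

```text
[ 0.45  0.46  1.62 -0.    1.05  0.54]
3.4 [-0.26036072  0.03396254  0.38288221]
[473.9 299.6  36. ] [-0.44331766  1.0648323  -0.04191574]
[474.1 141.2  36.1] [ 0.304492    0.21446819 -0.12396653]
7.275
  box x'y' [749.5 397.9] world [781.9 329.9] size [ 88.1 100. ] ang 13.9
  box x'y' [702.6 223.4] world [719.6 160.2] size [98.6 99.6] ang 2.5
  box x'y' [ 620.2 -113.3] world [ 607.7 -167.9] size [208.4 155.5] ang 85.2
  box x'y' [572.7 437.3] world [609.2 384.8] size [ 73.8 101.3] ang 3.3
  box x'y' [263.2 300.3] world [288.8 275.8] size [99.7 85.2] ang 29.6
```

```bash
python3 - <<'E'
from rob import *
im=boxes("scene"); cv2.imwrite("pics/s1.png",cv2.cvtColor(im["pixels"],cv2.COLOR_RGB2BGR))
E
```

```text
box x'y' [-291.6 -744.1] world [-356.5 -715.3] size [290.9  48.1] ang 89.7
  box x'y' [-360.5   48.5] world [-354.7   80.2] size [129.5  45.2] ang 89.3
  box x'y' [ 620.  -114.2] world [ 607.4 -168.8] size [237.2 251.1] ang 84.5
  box x'y' [58.8 45.5] world [62.6 40.1] size [ 93.5 193.7] ang 30.5
  box x'y' [470.5  88.8] world [476.6  46.7] size [110.8  89.9] ang 85.0
  box x'y' [344.2 154.3] world [356.6 123.1] size [110.   88.1] ang 75.4
  box x'y' [770.  -48.1] world [ 762.7 -116.2] size [39.  46.3] ang 74.9
  box x'y' [268.3 308.2] world [294.6 283.1] size [111.6  85.2] ang 29.9
  box x'y' [706.5 232.1] world [724.3 168.5] size [ 98.4 107.9] ang 2.4
  box x'y' [343.7 465.7] world [383.6 433.4] size [44.8 74.8] ang 37.4
  box x'y' [577.1 444.7] world [614.3 391.7] size [ 76.7 104.8] ang 3.2
  box x'y' [753.4 405.9] world [786.4 337.4] size [ 87.  105.7] ang 14.0
```

View pics/s1.png

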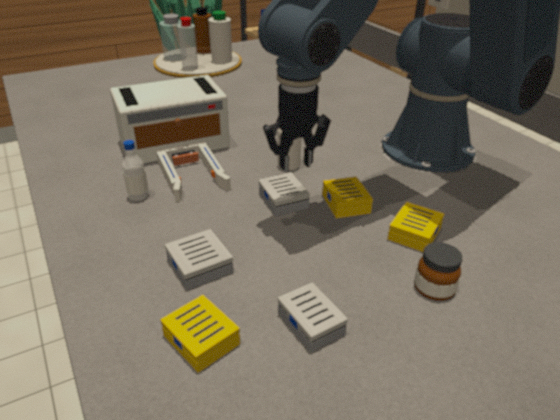

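Scene view: the medium cassette is at (284,190), square to the dock and clear of the yellow one at (347,195). Next I push it sideways into the lane.

```bash
python3 - <<'E'
from rob import *
p=pos(406,79,.20); q=best(p,Y); print(np.round(r.inverse_kinematics(p,q),2))
r.move_linear(pos(474,156,.2)); r.move_to(p,q); r.set_gripper(.38)
r.move_linear(pos(406,79,.036)); print(r.current_contact_force())
r.move_linear(pos(576.3,79,.036),vel=.08); print(tcp(),r.current_contact_force())
r.move_linear(pos(562,79,.036)); r.move_linear(pos(540,79,.2)); print(r.current_t())
boxes(); boxes("scene")
E
```

```text
[-0.01  0.18  2.04 -0.    0.93 -1.49]
[ 0.90957973 -0.81147999  0.165462  ]
[576.3  79.   36. ] [-0.5392426   0.07789748 -0.35255258]
14.6583
  box x'y' [749.4 397.9] world [781.8 329.9] size [87.8 99.9] ang 14.3
  box x'y' [702.7 223.4] world [719.7 160.2] size [98.4 99.6] ang 2.5
  box x'y' [ 630.6 -189.2] world [ 611.3 -244.4] size [ 55.8 149.5] ang 85.3
  box x'y' [572.6 437.3] world [609.2 384.7] size [ 73.9 101.4] ang 3.0
  box x'y' [339.5 146.2] world [351.1 115.6] size [99.7 84.1] ang 75.5
  box x'y' [263.1 300.4] world [288.7 275.9] size [99.7 85. ] ang 29.6
  box x'y' [-278.1 -899.6] world [-356.8 -871.4] size [650.9  51.8] ang 89.7
  box x'y' [   3.2 -902.5] world [ -76.9 -899.2] size [ 62.2 183.7] ang 31.8
  box x'y' [-362.    44.4] world [-356.6   76.3] size [ 46.5 136.8] ang 0.2
  box x'y' [ 617.8 -112.3] world [ 605.4 -166.7] size [239.  250.8] ang 85.6
  box x'y' [62.5 46.5] world [66.4 40.7] size [ 96.4 193. ] ang 28.9
  box x'y' [344.6 154.7] world [356.9 123.5] size [111.   88.6] ang 75.4
  box x'y' [769.7 -49. ] world [ 762.3 -117. ] size [37.7 46.2] ang 75.7
  box x'y' [631.2  89.4] world [636.6  33. ] size [111.7  86.4] ang 84.8
  box x'y' [267.7 307.9] world [293.9 283. ] size [110.3  85.5] ang 29.9
  box x'y' [706.4 232.1] world [724.3 168.5] size [ 98.5 107.8] ang 2.5
  box x'y' [342. 467.] world [382.1 434.8] size [45.2 74.8] ang 41.9
  box x'y' [577.1 444.7] world [614.3 391.7] size [ 76.7 104.8] ang 3.2
  box x'y' [753.4 405.9] world [786.4 337.4] size [ 87.  105.7] ang 14.0
```

```bash
python3 - <<'E'
from rob import *
p=pos(627.5,147.5,.20); q=best(p,X)
r.move_to(p,q); r.set_gripper(.3); print(tcp(),r.current_opening())
r.move_linear(pos(627.5,147.5,.036)); f0=np.array(r.current_contact_force()); print("f0",f0)
x=627.5
for y in list(range(130,-36,-15))+[-38,-42,-46]:
    x=629.3 if y<120 else x
    r.move_linear(pos(x,y,.036),vel=.06 if y>-20 else .03)
    f=np.array(r.current_contact_force()); fy=f[:2]@Y; fx=f[:2]@X
    print(tcp(),"fy %.1f fx %.1f fz %.1f"%(fy,fx,f[2]))
    if abs(fy)>14 or abs(fx)>10: print("stop"); break
print(r.current_t())
im=optics.get_image("scene"); cv2.imwrite("pics/s2.png",cv2.resize(cv2.cvtColor(im["pixels"][100:250,100:300],cv2.COLOR_RGB2BGR),None,fx=4,fy=4,interpolation=cv2.INTER_CUBIC))
E
```

```text
[627.4 147.4 200.1] 0.2965134870508611
f0 [ 0.05021212 -0.23691571  0.11133189]
[627.5 129.4  36.1] fy -0.3 fx -0.1 fz 1.2
[629.3 114.4  35.9] fy 0.8 fx 0.2 fz 0.9
[629.3  99.5  36. ] fy 0.7 fx 0.3 fz -0.4
[629.3  84.5  36. ] fy -0.3 fx 0.1 fz 0.4
[629.3  69.4  36. ] fy -0.5 fx -0.6 fz -0.2
[629.4  54.4  36. ] fy 1.0 fx 0.6 fz -0.5
[629.4  39.9  36. ] fy 0.4 fx 0.3 fz -0.5
[628.8  25.2  35.9] fy 3.4 fx -2.8 fz 0.5
[629.4   9.8  36. ] fy 0.3 fx 0.3 fz -0.1
[629.5  -5.3  36. ] fy -0.4 fx -0.2 fz 0.8
[629.3 -19.9  36. ] fy 2.1 fx -0.3 fz 0.8
[629.3 -35.   36.1] fy 1.9 fx -1.1 fz 1.5
[629.3 -38.   36. ] fy 2.0 fx -0.5 fz 3.2
[629.3 -42.1  36. ] fy 2.3 fx -1.2 fz 1.5
[629.3 -46.1  36. ] fy 2.0 fx -0.9 fz 0.8
23.875
```

View pics/s2.png

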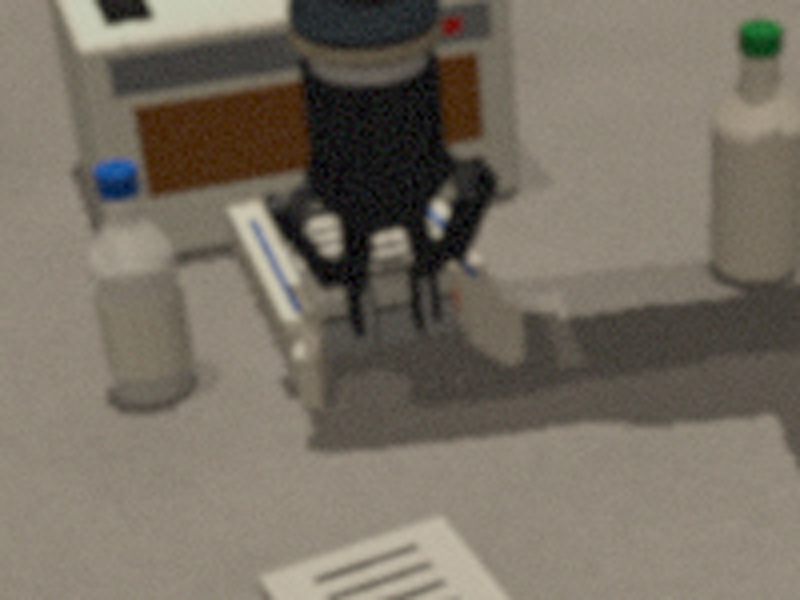

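The cassette is inside the bay, straight between the rails and on the counter. Only about 2 N so far, so I continue in 1 mm steps.

```bash
python3 - <<'E'
from rob import *
c=None
for i in range(1,18):
    y=-46-i; r.move_linear(pos(629.3,y,.036),vel=.01)
    F=[]
    for _ in range(4): F.append(np.array(r.current_contact_force())); r.sleep(.02)
    f=np.mean(F,0); fy=f[:2]@Y
    print(tcp(),"fy %.1f fx %.1f fz %.1f"%(fy,f[:2]@X,f[2]))
    if c is None and fy>4: c=y+1
    if fy>16 or (c is not None and c-y>=9): print("stop",c); break
print(r.current_t())
im=optics.get_image("scene"); cv2.imwrite("pics/s3.png",cv2.resize(cv2.cvtColor(im["pixels"][140:200,150:240],cv2.COLOR_RGB2BGR),None,fx=8,fy=8,interpolation=cv2.INTER_CUBIC))
E
```

```text
[629.3 -46.8  36. ] fy 4.8 fx -0.7 fz 2.4
[629.3 -47.8  36. ] fy 4.7 fx -0.6 fz 2.1
[629.3 -48.8  36. ] fy 5.5 fx -0.3 fz 1.3
[629.3 -49.7  36. ] fy 5.5 fx -0.7 fz 2.2
[629.3 -50.8  36. ] fy 5.4 fx -1.0 fz 2.2
[629.3 -51.7  36.1] fy 5.1 fx -0.3 fz 2.1
[629.3 -52.7  36. ] fy 5.8 fx -0.4 fz 1.8
[629.3 -53.5  36. ] fy 7.0 fx -0.8 fz 2.7
[629.3 -54.4  36. ] fy 8.1 fx -0.9 fz 2.7
stop -46
26.775
```

Plate contact shows at a TCP of about -53 (friction alone is about 5 N), so the snap is expected near -62.

```bash
python3 - <<'E'
from rob import *
prev=0
for i in range(1,25):
    y=-55-.5*i; r.move_linear(pos(629.3,y,.036),vel=.01)
    F=[]
    for _ in range(4): F.append(np.array(r.current_contact_force())); r.sleep(.02)
    f=np.mean(F,0); fy=f[:2]@Y
    print(tcp(),"fy %.1f fx %.1f fz %.1f"%(fy,f[:2]@X,f[2]))
    if fy>18 or y<-63 or (y<-59 and fy<prev-1.8): print("stop"); break
    prev=max(prev,fy)
print(r.current_t())
im=optics.get_image("scene"); cv2.imwrite("pics/s3.png",cv2.resize(cv2.cvtColor(im["pixels"][140:200,150:240],cv2.COLOR_RGB2BGR),None,fx=8,fy=8,interpolation=cv2.INTER_CUBIC))
E
```

```text
[629.3 -54.7  36. ] fy 9.1 fx -1.2 fz 3.2
[629.2 -55.2  36. ] fy 9.7 fx -0.4 fz 2.7
[629.2 -55.6  36. ] fy 10.0 fx -1.0 fz 3.2
[629.2 -56.1  36. ] fy 9.7 fx -0.9 fz 2.9
[629.2 -56.5  36. ] fy 10.1 fx -1.2 fz 3.2
[629.2 -57.   36. ] fy 10.2 fx -0.8 fz 3.2
[629.3 -57.5  36. ] fy 10.5 fx -0.8 fz 3.0
[629.2 -57.9  36. ] fy 10.9 fx -0.3 fz 3.6
[629.2 -58.4  36. ] fy 11.4 fx -0.5 fz 3.5
[629.2 -58.9  36. ] fy 11.5 fx -0.9 fz 3.3
[629.2 -59.3  36. ] fy 11.2 fx -0.5 fz 3.3
[629.3 -60.2  36. ] fy 9.4 fx -0.4 fz 2.9
stop
30.625
```

View pics/s3.png

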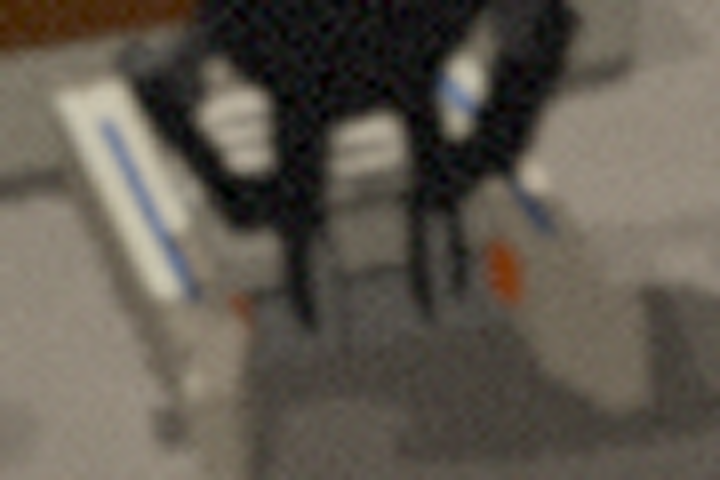

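The force dropped at -59.8 and both orange catches are visible at (240,305) and (505,270). I press up to 1.5 mm more to be sure both are out, as the hard end is still about 4 mm off.

```bash
python3 - <<'E'
from rob import *
for y in(-61.5,-62,-62.5):
    r.move_linear(pos(629.3,y,.036),vel=.01)
    F=[]
    for _ in range(4): F.append(np.array(r.current_contact_force())); r.sleep(.02)
    f=np.mean(F,0); fy=f[:2]@Y; print(tcp(),"fy %.1f"%fy)
    if fy>16: break
for y in(-60,-59,-58,-57,-56,-54):
    r.move_linear(pos(629.3,y,.036),vel=.015); r.sleep(.1); print(tcp(),"fy %.1f"%(np.array(r.current_contact_force())[:2]@Y))
r.move_linear(pos(629.3,-30,.036),vel=.08); r.move_linear(pos(629.3,0,.2)); r.move_linear(pos(500,60,.25)); print(r.current_t())
im=boxes(); cv2.imwrite("pics/t4.png",cv2.resize(cv2.cvtColor(im["pixels"][140:220,350:460],cv2.COLOR_RGB2BGR),None,fx=7,fy=7,interpolation=cv2.INTER_CUBIC))
im=optics.get_image("scene"); cv2.imwrite("pics/s4.png",cv2.resize(cv2.cvtColor(im["pixels"][130:200,145:240],cv2.COLOR_RGB2BGR),None,fx=8,fy=8,interpolation=cv2.INTER_CUBIC))
E
```

```text
[629.3 -60.7  36. ] fy 9.2
[629.3 -61.2  36. ] fy 9.2
[629.3 -61.7  36. ] fy 9.0
[629.3 -59.8  36. ] fy 6.0
[629.3 -59.3  35.9] fy 0.1
[629.3 -58.   36. ] fy 0.3
[629.3 -57.   36. ] fy 0.0
[629.3 -56.   36. ] fy -0.4
[629.3 -54.   36. ] fy 0.3
36.6917
  box x'y' [749.4 397.9] world [781.8 329.8] size [ 88.1 100. ] ang 14.1
  box x'y' [702.5 223.5] world [719.6 160.2] size [98.7 99.6] ang 2.5
  box x'y' [572.5 437.6] world [609.1 385.1] size [ 74.5 100.6] ang 2.4
  box x'y' [339.5 146.2] world [351.1 115.6] size [99.7 84.1] ang 75.5
  box x'y' [263.2 300.3] world [288.8 275.8] size [99.7 85.2] ang 29.6
```

View pics/t4.png

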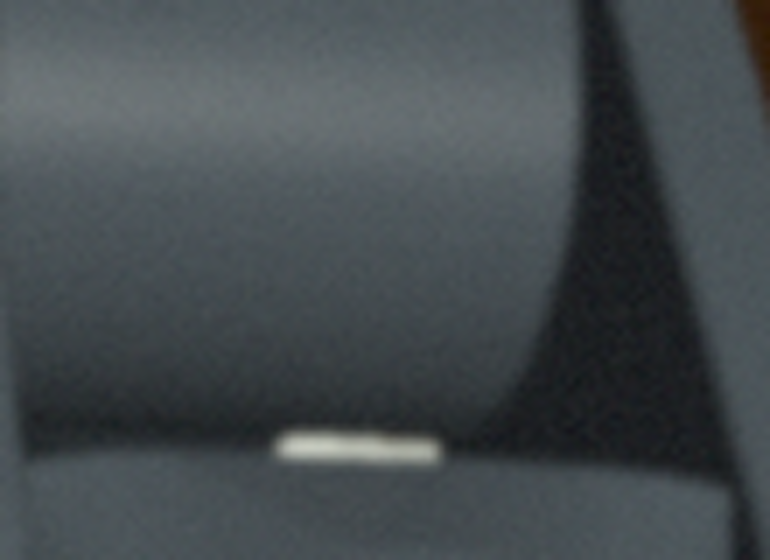

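View pics/s4.png

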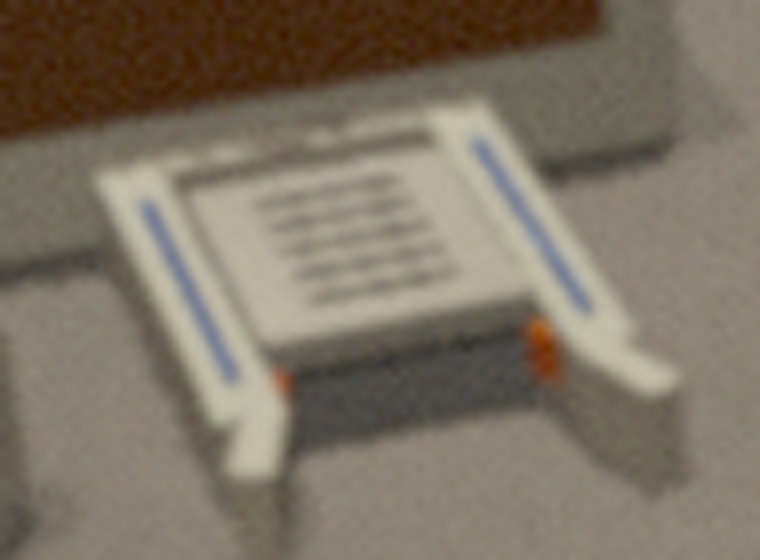

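The scene view shows the cassette seated, with both orange catches out at its rear corners (283,382) and (542,348). The arm blocks the top view, so I move it clear and compare the catches there.

```bash
python3 - <<'E'
from rob import *
r.set_joints([1.202,.351,1.652,0,1.139,-.085]); print(r.current_t())
im=boxes()
import pickle; d=pickle.load(open("d0.pkl","rb")); s=optics.get_image("scene")
for n,a,box in(("top0",d["top"],(375,150,400,205)),("top",im,(375,150,400,205)),("scene0",d["scene"],(170,160,225,190)),("scene",s,(170,160,225,190))):
    px=a["pixels"].astype(int); m=np.zeros(px.shape[:2],bool); m[box[1]:box[3],box[0]:box[2]]=1
    for b in blobs(m&(px[...,0]>px[...,2]+40),2):
        v,u=np.nonzero(b); c=cast(a,np.c_[u,v],.026)[:,:2]*1000
        print(n,b.sum(),u.mean().round(1),v.mean().round(1),"x %.1f..%.1f y %.1f..%.1f"%((c@X-XC).min(),(c@X-XC).max(),(c@Y).min(),(c@Y).max()))
cv2.imwrite("pics/t5.png",cv2.resize(cv2.cvtColor(im["pixels"][140:220,350:460],cv2.COLOR_RGB2BGR),None,fx=7,fy=7,interpolation=cv2.INTER_CUBIC))
E
```

```text
39.0083
  box x'y' [749.4 397.9] world [781.7 329.8] size [ 87.9 100. ] ang 14.3
  box x'y' [702.4 223.4] world [719.5 160.2] size [98.9 99.6] ang 2.5
  box x'y' [ 608.7 -113.7] world [ 596.2 -167.2] size [208.2 163.9] ang 85.4
  box x'y' [572.3 437.4] world [608.9 384.8] size [ 74.5 101.2] ang 3.3
  box x'y' [339.5 146.2] world [351.1 115.6] size [99.7 84.1] ang 75.5
  box x'y' [263.2 300.3] world [288.8 275.8] size [99.7 85.2] ang 29.6
top0 31 384.9 160.2 x 33.8..45.6 y -72.3..-56.7
top0 9 385.7 194.9 x -41.7..-36.9 y -70.9..-64.4
top 30 385.0 160.4 x 33.8..45.5 y -72.3..-58.9
top 9 385.7 194.9 x -41.7..-36.9 y -70.9..-64.4
scene0 83 182.8 161.4 x -21.5..36.2 y -156.5..-129.4
scene0 35 212.6 173.1 x -44.5..-32.3 y -77.2..-37.5
scene0 8 179.4 177.2 x 36.7..42.2 y -74.6..-60.3
scene 33 212.7 173.3 x -44.5..-32.3 y -76.3..-37.5
scene 9 179.9 177.3 x 35.7..41.1 y -74.6..-60.3
```

View pics/t5.png

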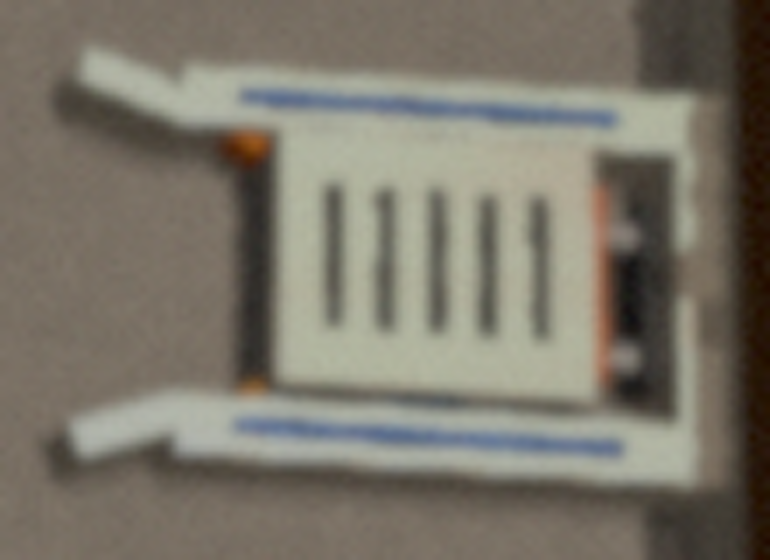

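In the top view both catches, at (248,145) and (252,385), stand out exactly as far as when free. They sit right behind the cassette, which presses on the copper plate at (602,285). The other cassettes haven't moved.

```bash
python3 -c "
from cell import r
print(r.hand_in(), r.current_t())"
```

```text
the job is handed in; nothing more can be done
the job is handed in; nothing more can be done
```

The medium cassette is docked with both catches out behind it, the other cassettes measured where they started, nothing touched the bottles or jar, and the job is handed in at about 39 s.

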